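# Rack the honed carving tools in reverse order

### The job

The four freshly honed carving tools lie in a row in the aluminium cradles on the grey drying tray, in the order they came off the stone. Move all of them to the wooden storage rack in the reverse order, so that the one now at the left end of its row (seen from the robot) finishes at the right end, the second from the left second from the right, and so on, one in each slot. Lay each one down level across both rails and midway along its slot, handle towards the robot as it lies now; do not drop them, the edges are keen.

Things in the scene. Friction and masses are not known exactly. Their poses are not given: they have to be found in the camera images.
- broad_chisel_mid (a point): Carving chisel: dark handle with a steel hoop at its end, flat blade 30 mm wide; 214 mm long. Lies level along its x, handle to -x (robot's side), blade to +x. Point: on its axis at the balance point, where the handle is 25 mm wide (y), 24 mm high; grip here from above, closing along y; handle reaches 18 mm ahead of the point. In a rack the point is 60 mm above the table. ~120 g.
- gouge_mid (a point): Carving gouge with a pale octagonal handle and a trough-shaped blade 15 mm wide; 208 mm long. Lies level along its x, handle to -x (robot's side), blade to +x. Point: on its axis at the balance point, where the handle is 25 mm wide (y), 24 mm high; grip here from above, closing along y; handle reaches 18 mm ahead of the point. In a rack the point is 60 mm above the table. ~120 g.
- skew_chisel_mid (a point): Skew chisel: pale round handle with a waist, blade 19 mm wide with a slanting edge; 190 mm long. Lies level along its x, handle to -x (robot's side), blade to +x. Point: on its axis at the balance point, where the handle is 25 mm wide (y), 24 mm high; grip here from above, closing along y; handle reaches 18 mm ahead of the point. In a rack the point is 60 mm above the table. ~120 g.
- knob_chisel_mid (a point): Narrow chisel: pale round handle ending in a 37 mm knob, slim blade 8 mm wide; 196 mm long. Lies level along its x, handle to -x (robot's side), blade to +x. Point: on its axis at the balance point, where the handle is 25 mm wide (y), 24 mm high; grip here from above, closing along y; handle reaches 18 mm ahead of the point. In a rack the point is 60 mm above the table. ~120 g.
- drying_rack: Fixed grey plastic tray, 170 (x) by 294 (y) by 10 mm, with four aluminium cradles side by side, a tool in each. Origin: centre of its underside, on the table. Row along its y, +y = the robot's left; cradle centres at x = 0, y = 108, 36, -36, -108 mm. Stands left or right of the robot, turned up to 0.22 rad.
- storage_rack: Fixed dark brown wooden rack, 170 (x) by 294 mm (y); left or right of the robot. Origin: centre of underside, on the table; +y = robot's left. Slots along x, centred at x = 0, y = 108, 36, -36, -108 mm, 44 mm wide between cheeks 14 mm high. Handle rests on the rail at x = -55 mm (48 mm above table), 8 mm shank on the one at x = 55 (56 mm). A racked tool's point: x = 0, z = 60 mm.
- cradle1: Fixed aluminium cradle, 150 (x) by 68 (y) by 60 mm, in one of the drying tray's four places; the broad chisel starts in it, so it marks that tool's place in the starting row. 44 mm gap between its cheeks. Origin: centre of its underside, 10 mm above the table; the tool's point starts 50 mm above it. The four look alike.
- cradle2: Fixed aluminium cradle, 150 (x) by 68 (y) by 60 mm, in one of the drying tray's four places; the gouge starts in it, so it marks that tool's place in the starting row. 44 mm gap between its cheeks. Origin: centre of its underside, 10 mm above the table; the tool's point starts 50 mm above it. The four look alike.
- cradle3: Fixed aluminium cradle, 150 (x) by 68 (y) by 60 mm, in one of the drying tray's four places; the skew chisel starts in it, so it marks that tool's place in the starting row. 44 mm gap between its cheeks. Origin: centre of its underside, 10 mm above the table; the tool's point starts 50 mm above it. The four look alike.
- cradle4: Fixed aluminium cradle, 150 (x) by 68 (y) by 60 mm, in one of the drying tray's four places; the knob chisel starts in it, so it marks that tool's place in the starting row. 44 mm gap between its cheeks. Origin: centre of its underside, 10 mm above the table; the tool's point starts 50 mm above it. The four look alike.
Mind the look-alikes: they are no part of the job. What is shaped like the part that bears knob_chisel_mid but green is not meant.

How it is judged:
By the outcome, as a careful person would: the job done as asked, in the order asked, and still so for the second after the job is handed in, with the robot touching nothing.
It also fails if it takes over 112 s, if anything falls off the work surface, if the arm or the gripper's body presses on something with over 40 N, if the wrist force passes 120 N, or if a joint passes its speed limit or range.

### The arm

A 6-joint arm with a two-finger parallel gripper is mounted at the origin on the work surface. World frame = base frame: x ahead of the robot, y to its left, z up, the work surface at z = 0. Lengths are in m, angles in rad, forces in N, time in s.
With the tool pointing down it reaches from about 0.325 to 0.85 m from the base axis. Payload 4.4 kg.
Tool frame: the origin (TCP) lies at the very end of the fingers, on their centre line; the grasp point (between the pads) lies 19 mm behind it (manip.grip_point_offset is the distance from the TCP to the grasp point, in m); z points along the fingers, y is the line along which they close (so a half turn about z gives the same grasp; the last joint's range is limited). The gripper opens to 94 mm and grips with 3 to 60 N. Pads are 16 mm wide; open, the fingers measure 119 mm over their backs; the gripper's body (75 mm by 177 mm) begins 78 mm behind the grasp point.
Start: joints at [-1.452, 0.207, 1.542, -0, 1.393, -0.15], TCP at [0.153, -0.554, 0.205] pointing down, gripper open.
Joint ranges: [-2.73, 2.73], [-0.86, 2.22], [0.23, 2.46], [-1.11, 4.25], [0.08, 2.63], [-2.82, 2.82]. Speed limits (rad/s): [2.79, 2.79, 3.14, 3.14, 3.14, 3.14].

### API

Orientations are given as a unit quaternion [x, y, z, w].
In Python, from bench import manip gives the robot as it stands.
- The arm moves only by the tool carry_out, never from a script. Its argument "steps" is a list that holds one entry, the list of rows, each a list of 4 numbers: the shift along the tool's x, y, z in m, then the turn about the tool's z in rad. In form: [[[tx, ty, tz, turn], ...]]. A call has 1 to 20 rows; each row is the pose to reach, as a shift and turn from the pose commanded when the call began, along the tool's axes at that moment; what a row does not reach only later rows make up. A row lasts 1/12 s, in which the tool goes at most 41.7 mm and 7.16 degrees, less where a joint would pass 70% of its speed; a pose out of reach is approached as far as the arm can. A call with a gripper value outside its range is refused whole. "jaw" is the closure, from 0 (fully open) to 1 (shut), set as the call begins (left out, the last holds). The fingers move at their own pace and stop on an object; "squeeze" is the grip in N (left out, the last holds). Time passes only in rows, so rows that repeat a pose let the fingers close. It gives the time, the measured TCP pose, the force, the opening and the grip force at its end, in the units of the state.
- manip.sense(): the state, without advancing time (a new reading comes with each control period).
- manip.read_camera(name): name is "scene" or "top" or "wrist"; returns the picture (420x560x3 uint8, red, green, blue); there is no depth.
- manip.camera_info(name): a dict with "camera_matrix" (3x3 intrinsics, pixels), "extrinsics" (4x4, takes a point from camera to world coordinates). Camera axes: x right, y up, looking along -z (the intrinsics and any distortion apply to the point x, -y, -z); pixel columns grow to the right and rows downward; lengths in m; the calibration is good to about 2 mm. The wrist camera is an equidistant fisheye: a pixel r from the principal point sees the ray r / f radians off the axis. A picture is of the moment at which its call begins: read the wrist's pose just before it. camera_info takes no time and is no camera call; for the wrist camera it gives the pose at the moment of the call.
- manip.close_job(): hands the job in; it is judged then, once.
The state is a dict: "clock": time; "joints": joint angles; "dq": joint speeds; "effort": joint torques, N m; "position": TCP position; "tool_rot": TCP orientation; "ft_force": force on the tool from outside, world axes, zero at the start; "ft_torque": the same for the moment, N m; "finger_gap": finger opening in m; "finger_force": force on a finger pad.
Only numpy, scipy, OpenCV 4.12 (cv2) and the standard library are available. Lean on these libraries where they do the work, as an engineer would, in place of code of your own. Each camera call takes 0.05 s, during which the arm holds its last target. There are 200 camera calls.

## Working session

There is one attempt and no reset: what is moved stays moved. The work goes in short steps, Python scripts to look and compute and a tool call to move; the robot and the scene stay as the last step left them, time stands still between calls to the robot, and variables do not carry over. Pictures are saved under pics/ and viewed, at most 14 in all, crops included, and the job is handed in when it is done.

Besides the shell and the picture viewer there is one more tool, called after ">>>" by a JSON object that holds its "op" and its "data", one argument or row to a line. carry_out: Moves the arm, as the interface text tells. Its arguments: {"type":"object","properties":{"steps":{"type":"array"},"jaw":{"type":"number"},"squeeze":{"type":"number"}},"required":["steps"]}

```bash
mkdir -p pics; python3 - <<'E'
from bench import manip
import cv2
for n in("top","scene"):
    im=manip.read_camera(n); cv2.imwrite(f"pics/{n}0.png",im[:,:,::-1])
    i=manip.camera_info(n); print(n,i["camera_matrix"],i["extrinsics"],[k for k in i])
s=manip.sense(); print(s["position"],s["tool_rot"],s["clock"],s["finger_gap"])
E
```

```text
top [[434.2129861    0.         273.60526958]
 [  0.         434.2129861  199.21397007]
 [  0.           0.           1.        ]] [[ 1.16463317e-02  9.97564476e-01 -6.87712059e-02  3.37581180e-01]
 [-9.99932166e-01  1.16299284e-02 -6.38905495e-04 -1.69581272e-03]
 [ 1.62454772e-04  6.87739817e-02  9.97632253e-01  1.00707002e+00]
 [ 0.00000000e+00  0.00000000e+00  0.00000000e+00  1.00000000e+00]] ['camera_matrix', 'extrinsics']
scene [[452.92253682   0.         276.70509374]
 [  0.         452.92253682 206.20215773]
 [  0.           0.           1.        ]] [[-0.76799865 -0.3578791   0.53113145  0.93364818]
 [ 0.64011327 -0.40197777  0.65472809  0.67567867]
 [-0.02081046  0.84281458  0.53780155  0.63557276]
 [ 0.          0.          0.          1.        ]] ['camera_matrix', 'extrinsics']
[ 0.15256517 -0.55364297  0.20440875] [ 9.90985589e-01  1.33964579e-01  1.34093718e-05 -1.02670019e-03] 0.1 0.09424544163244157
```

View pics/top0.png

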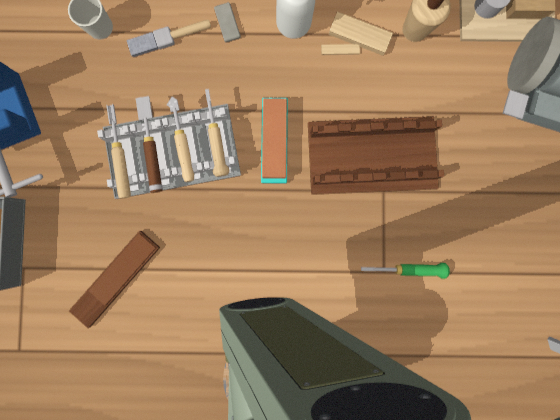

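View pics/scene0.png

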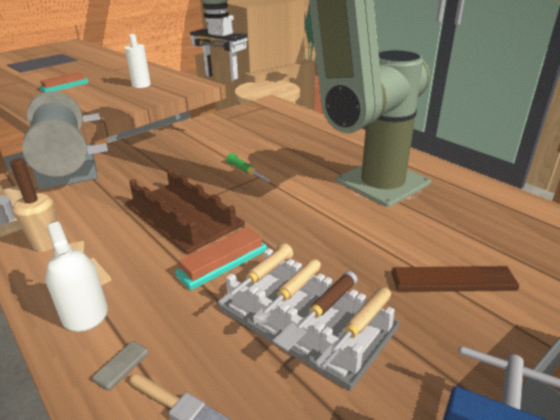

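The top view shows the tray with four tools on the left: pale (120,165), dark broad (152,160), pale (183,155), pale (217,145). The rack is on the right, with corners near (308,118), (437,116), (440,188) and (311,194). Candidates for what I want: the four cradle tools above. Not meant are the green knob-handled screwdriver (425,270), the brown box (115,278), the whetstone (274,140) and the brush/mallet (165,38). I'll check this in a close crop.

```bash
python3 - <<'E'
import cv2
im=cv2.imread("pics/top0.png")
cv2.imwrite("pics/c1.png",cv2.resize(im[85:205,90:250],None,fx=5,fy=5,interpolation=cv2.INTER_CUBIC))
cv2.imwrite("pics/c2.png",cv2.resize(im[100:210,295:455],None,fx=5,fy=5,interpolation=cv2.INTER_CUBIC))
E
```

```text
(no output)
```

View pics/c1.png

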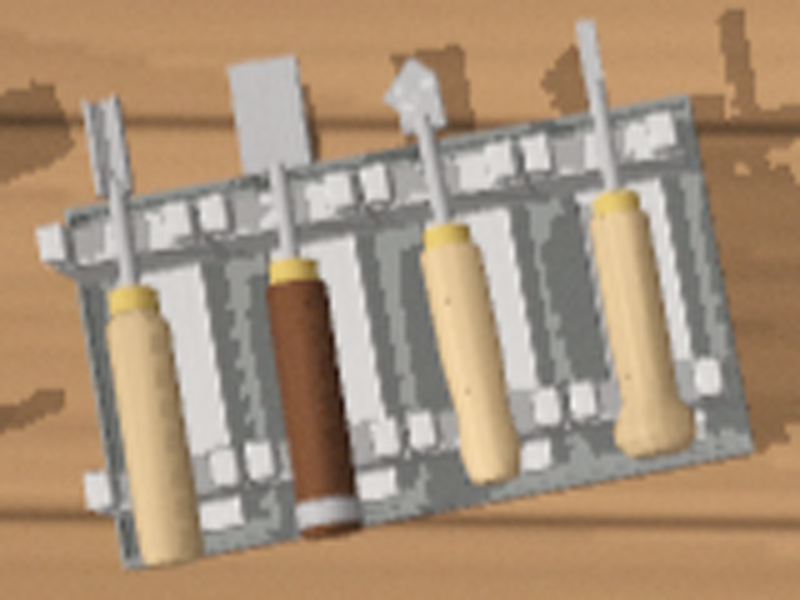

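View pics/c2.png

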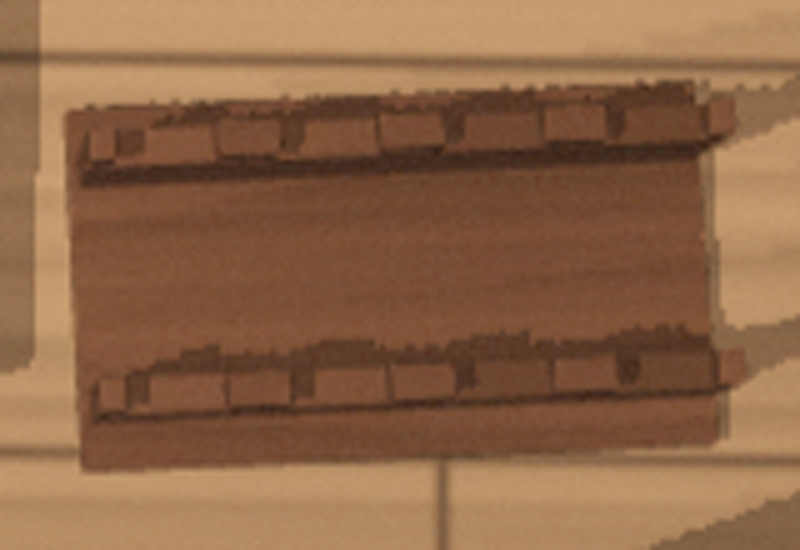

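From left to right: gouge, broad chisel (steel hoop), skew (slanting edge), knob. The tray's base corners in crop 1 are about (68,210), (688,97), (750,450), (125,568). The rack's corners in crop 2 are about (66,110), (692,83), (718,443), (82,470).

```bash
cat > h.py <<'E'
import numpy as np
from scipy.optimize import least_squares
from bench import manip
I=manip.camera_info("top"); K=I["camera_matrix"]; T=I["extrinsics"]
def proj(P):
    p=(np.atleast_2d(P)-T[:3,3])@T[:3,:3]
    return np.c_[K[0,0]*p[:,0]/-p[:,2]+K[0,2], K[1,1]*-p[:,1]/-p[:,2]+K[1,2]]
def ray(px,z):
    px=np.atleast_2d(px); d=np.c_[(px[:,0]-K[0,2])/K[0,0],-(px[:,1]-K[1,2])/K[1,1],-np.ones(len(px))]@T[:3,:3].T
    return T[:3,3]+d*((z-T[2,3])/d[:,2])[:,None]
def w(pose,L):
    x,y,a=pose; L=np.atleast_2d(np.array(L,float)); c,s=np.cos(a),np.sin(a)
    return np.c_[x+c*L[:,0]-s*L[:,1], y+s*L[:,0]+c*L[:,1], L[:,2]]
def fit(L,px,p0):
    r=least_squares(lambda p:(proj(w(p,L))-px).ravel(),p0); return r.x,r.fun.reshape(-1,2)
def cr(uv,o): return (np.array(uv)+.5)/5-.5+np.array(o)
E
python3 - <<'E'
from h import *
np.set_printoptions(precision=4,suppress=True)
t=cr([(68,210),(688,97),(750,450),(125,568)],(90,85)); r=cr([(66,110),(692,83),(718,443),(82,470)],(295,100))
for px in(t,r):
  for z in(.01,.012,.02):
    L=[(.085,.147,z),(.085,-.147,z),(-.085,-.147,z),(-.085,.147,z)]
    p,f=fit(L,px,[.5,0,0]); q=ray(px,z); print(z,p,np.abs(f).max(),np.linalg.norm(np.roll(q,-1,0)-q,axis=1))
  print(f)
tp,_=fit([(.085,.147,.01),(.085,-.147,.01),(-.085,-.147,.01),(-.085,.147,.01)],t,[.5,0,0])
c,s=np.cos(tp[2]),np.sin(tp[2])
for n,a,b,tip in[("gouge",(133,287),(172,562),(102,100)),("broad",(293,262),(330,535),(263,62)),("skew",(445,227),(493,480),(412,62)),("knob",(615,193),(655,455),(585,22))]:
  q=ray(cr([a,b,tip],(90,85)),.06)-[tp[0],tp[1],0]; print(n,[(c*x+s*y,-s*x+c*y) for x,y,_ in q])
E
```

```text
0.01 [0.5165 0.2377 0.196 ] 0.5207520169099382 [0.2933 0.1687 0.2926 0.1699]
0.012 [0.5162 0.2372 0.196 ] 0.6599177754207801 [0.2927 0.1684 0.292  0.1696]
0.02 [0.5148 0.2353 0.1959] 1.2222410208066776 [0.2903 0.167  0.2897 0.1682]
[[-1.0176 -0.3128]
 [ 0.5339 -0.6674]
 [ 1.2222  0.5138]
 [-0.7374  0.4071]]
0.01 [ 0.5125 -0.2291  0.0545] 0.390091202539395 [0.2924 0.1688 0.2937 0.1685]
0.012 [ 0.5121 -0.2287  0.0546] 0.5206758858860212 [0.2918 0.1685 0.2931 0.1681]
0.02 [ 0.5107 -0.2269  0.0546] 1.0482954487904976 [0.2895 0.1671 0.2907 0.1668]
[[-1.0483 -0.6806]
 [ 0.9066 -0.6647]
 [ 0.7959  0.5821]
 [-0.6542  0.6975]]
gouge [(np.float64(0.0300566456669223), np.float64(0.10610483686047718)), (np.float64(-0.0932362178194121), np.float64(0.10865755172595079)), (np.float64(0.11550836562631085), np.float64(0.10629802044878689))]
broad [(np.float64(0.028137763521448558), np.float64(0.03487631979030995)), (np.float64(-0.09421058912037815), np.float64(0.0387692407581878)), (np.float64(0.11937382575650803), np.float64(0.03324513250045019))]
skew [(np.float64(0.03127946502920301), np.float64(-0.03374736198957818)), (np.float64(-0.08343280251326889), np.float64(-0.035491173779868185)), (np.float64(0.10723875977136733), np.float64(-0.03185390770950106))]
knob [(np.float64(0.032526052170198966), np.float64(-0.11028073130915744)), (np.float64(-0.08559260779854773), np.float64(-0.10726091208085911)), (np.float64(0.11101465452673175), np.float64(-0.11057605498650769))]
```

Measurements agree with the given sizes: tray sides 293/169 mm, tools 209/214/191/197 mm long, all centred in their cradles. I'll go to hover over the gouge and check with the wrist camera.

```bash
cat >> h.py <<'E'
from scipy.spatial.transform import Rotation as R
TR=(.5165,.2377,.196); RK=(.5125,-.2291,.0545)
def plan(p,yaw):
    s=manip.sense(); M=R.from_quat(s["tool_rot"]).as_matrix(); d=M.T@(np.array(p)-s["position"])
    y=np.arctan2(M[1,0],M[0,0]); print(np.round(d,4),"turn",round(float(y-yaw),4),"tcp",np.round(s["position"],4),"yaw",round(float(y),4),"t",s["clock"])
def tgt(P,ly,z,lx=0.): return w(P,[(lx,ly,z)])[0]
E
python3 - <<'E'
from h import *
plan((.42,-.15,.2),.196)
for n,a,b in[("gouge",.107,-.108),("broad",.036,-.036),("skew",-.0345,.036),("knob",-.109,.108)]: print(n,tgt(TR,a,.041),tgt(RK,b,.041))
E
```

```text
[ 0.365  -0.3181  0.0052] turn 0.0727 tcp [ 0.1526 -0.5536  0.2044] yaw 0.2687 t 0.1
gouge [0.49566202 0.34265132 0.041     ] [ 0.51838309 -0.33693965  0.041     ]
broad [0.50948909 0.27301072 0.041     ] [ 0.51446103 -0.26504655  0.041     ]
skew [0.52321879 0.20386056 0.041     ] [ 0.51053897 -0.19315345  0.041     ]
knob [0.53772748 0.13078698 0.041     ] [ 0.50661691 -0.12126035  0.041     ]
```

>>> {"op": "carry_out", "data": {
  "steps": [
    [[0.015,-0.013,0,0],[0.045,-0.04,0,0],[0.08,-0.07,0.0,0.02],[0.11,-0.095,0.0,0.03],[0.14,-0.12,0,0.04],[0.17,-0.15,0,0.05],[0.2,-0.175,0,0.06],[0.23,-0.2,0,0.07],[0.26,-0.225,0,0.073],[0.29,-0.25,0.0,0.073],[0.32,-0.28,0.0,0.073],[0.345,-0.3,0.0,0.073],[0.36,-0.314,0.005,0.073],[0.365,-0.318,0.005,0.073],[0.365,-0.318,0.005,0.073]]
  ],
  "jaw": 0.47,
  "squeeze": 20
}}

```text
clock: 1.35
position: [0.4201, -0.1495, 0.1998]
tool_rot: [0.995, 0.099, -0.001, -0.0]
ft_force: [0.5, -0.5, -0.4]
finger_gap: 0.05
finger_force: 0.0
```

```bash
python3 -c "
from h import *
plan((.4957,.3427,.16),.196); print(manip.sense()['finger_gap'])"
```

```text
[ 0.1714 -0.4675  0.0401] turn 0.003 tcp [ 0.4201 -0.1495  0.1998] yaw 0.199 t 1.35
0.05000841455962897
```

>>> {"op": "carry_out", "data": {
  "steps": [
    [[0.005,-0.012,0,0.003],[0.016,-0.045,0,0.003],[0.03,-0.08,0,0.003],[0.044,-0.12,0,0.003],[0.058,-0.16,0,0.003],[0.073,-0.2,0,0.003],[0.088,-0.24,0,0.003],[0.1025,-0.28,0,0.003],[0.117,-0.32,0.01,0.003],[0.132,-0.36,0.02,0.003],[0.147,-0.4,0.03,0.003],[0.16,-0.435,0.035,0.003],[0.168,-0.46,0.04,0.003],[0.171,-0.4675,0.04,0.003],[0.171,-0.4675,0.04,0.003],[0.171,-0.4675,0.04,0.003]]
  ]
}}

```text
clock: 2.68
position: [0.4975, 0.3393, 0.1602]
tool_rot: [0.995, 0.096, -0.0, 0.001]
ft_force: [0.2, -0.3, 0.1]
finger_gap: 0.0498
finger_force: 0.0
```

```bash
python3 -c "
from h import *
import cv2
plan((.4957,.3427,.042),.196)
cv2.imwrite('pics/w1.png',manip.read_camera('wrist')[:,:,::-1])"
```

```text
[-0.001  -0.0038  0.1182] turn -0.004 tcp [0.4975 0.3393 0.1602] yaw 0.192 t 2.6833
```

View pics/w1.png

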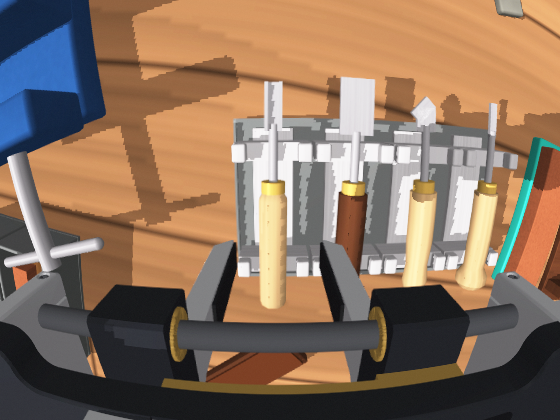

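The wrist view shows the gouge (272,240) between the open fingers (tips at about 232 and 330, 245). The cradle floor lies well below them. The fingers sit about 4 mm too far right, as the pose reading says.

```bash
python3 -c "
from h import *
plan((.4957,.3427,.042),.196)"
```

```text
[-0.001  -0.0042  0.1185] turn -0.005 tcp [0.4975 0.3389 0.1605] yaw 0.191 t 2.7333
```

>>> {"op": "carry_out", "data": {
  "steps": [
    [[-0.001,-0.002,0.01,-0.004],[-0.001,-0.004,0.03,-0.004],[-0.001,-0.004,0.05,-0.004],[-0.001,-0.004,0.06,-0.004],[-0.001,-0.004,0.06,-0.004],[-0.001,-0.004,0.06,-0.004]]
  ]
}}

```text
clock: 3.23
position: [0.4949, 0.3436, 0.1]
tool_rot: [0.995, 0.098, -0.001, 0.0]
ft_force: [-0.4, 0.2, -0.1]
finger_gap: 0.0493
finger_force: 0.0
```

```bash
python3 -c "
from h import *
plan((.4957,.3427,.042),.196)"
```

```text
[0.0007 0.001  0.058 ] turn -0.0004 tcp [0.4949 0.3436 0.1   ] yaw 0.1956 t 3.2333
```

>>> {"op": "carry_out", "data": {
  "steps": [
    [[0.0,0.001,0.008,0],[0.0005,0.001,0.02,0],[0.0005,0.001,0.035,0],[0.0005,0.001,0.047,0],[0.0005,0.001,0.055,0],[0.0005,0.001,0.058,0],[0.0005,0.001,0.058,0],[0.0005,0.001,0.058,0]]
  ]
}}

```text
clock: 3.9
position: [0.4961, 0.344, 0.0425]
tool_rot: [0.995, 0.098, 0.0, -0.0]
ft_force: [0.1, 0.4, 1.0]
finger_gap: 0.0499
finger_force: 0.0
```

>>> {"op": "carry_out", "data": {
  "steps": [
    [[0,0,0,0],[0,0,0,0],[0,0,0,0],[0,0,0,0],[0,0,0,0],[0,0,0,0]]
  ],
  "jaw": 1,
  "squeeze": 20
}}

```text
clock: 4.4
position: [0.4962, 0.344, 0.043]
tool_rot: [0.995, 0.098, 0.0, -0.0]
ft_force: [0.1, -0.1, 3.0]
finger_gap: 0.0248
finger_force: 20.0
```

```bash
python3 -c "
from h import *
plan((.4957,.3427,.14),.196);print(manip.sense()['finger_gap'],manip.sense()['finger_force'])"
```

```text
[-0.0007  0.0011 -0.097 ] turn 0.0008 tcp [0.4962 0.344  0.043 ] yaw 0.1968 t 4.4
0.024816656503290752 19.975767731666565
```

>>> {"op": "carry_out", "data": {
  "steps": [
    [[0,0,-0.003,0],[0,0,-0.012,0],[0,0,-0.03,0],[0,0,-0.05,0],[0,0,-0.07,0],[0,0,-0.087,0],[0,0,-0.097,0],[0,0,-0.1,0],[0,0,-0.1,0]]
  ]
}}

```text
clock: 5.15
position: [0.4963, 0.3441, 0.1435]
tool_rot: [0.995, 0.098, 0.001, -0.0]
ft_force: [0.1, 0.3, -0.6]
finger_gap: 0.0248
finger_force: 20.0
```

```bash
python3 -c "
from h import *
plan((.5184,-.3369,.14),.0545);print(manip.sense()['finger_gap'],manip.sense()['ft_force'])"
```

```text
[-0.1115  0.6722  0.0029] turn 0.1423 tcp [0.4963 0.3441 0.1435] yaw 0.1968 t 5.15
0.024810270175027526 [ 0.08962824  0.30116221 -0.57147252]
```

>>> {"op": "carry_out", "data": {
  "steps": [
    [[-0.002,0.01,0,0],[-0.005,0.03,0,0.01],[-0.01,0.06,0,0.015],[-0.016,0.095,0,0.02],[-0.022,0.132,0,0.03],[-0.028,0.17,0,0.04],[-0.035,0.208,0,0.05],[-0.041,0.246,0,0.06],[-0.047,0.284,0,0.07],[-0.053,0.322,0,0.08],[-0.06,0.36,0,0.09],[-0.066,0.398,0,0.1],[-0.072,0.436,0,0.11],[-0.079,0.474,0,0.12],[-0.085,0.512,0,0.13],[-0.091,0.55,0,0.135],[-0.098,0.588,0,0.142],[-0.104,0.624,0,0.142],[-0.109,0.655,0,0.142],[-0.1115,0.672,0.0,0.142]]
  ]
}}

```text
clock: 6.82
position: [0.5157, -0.3407, 0.1405]
tool_rot: [1.0, 0.026, -0.001, -0.0]
ft_force: [0.7, 0.5, -1.2]
finger_gap: 0.0249
finger_force: 20.0
```

>>> {"op": "carry_out", "data": {
  "steps": [
    [[0,0,0,0],[0,0,0,0],[0,0,0,0],[0,0,0,0]]
  ]
}}

```text
clock: 7.15
position: [0.5173, -0.3352, 0.1416]
tool_rot: [1.0, 0.028, -0.001, -0.001]
ft_force: [-0.3, 0.4, -1.0]
finger_gap: 0.0249
finger_force: 20.0
```

```bash
python3 -c "
from h import *
import cv2
plan((.5184,-.3369,.0435),.0545)
cv2.imwrite('pics/t1.png',cv2.resize(manip.read_camera('top')[90:230,280:480,::-1],None,fx=4,fy=4))
cv2.imwrite('pics/w2.png',manip.read_camera('wrist')[:,:,::-1])"
```

```text
[0.0011 0.0019 0.0981] turn 0.0016 tcp [ 0.5173 -0.3352  0.1416] yaw 0.0561 t 7.15
```

View pics/w2.png

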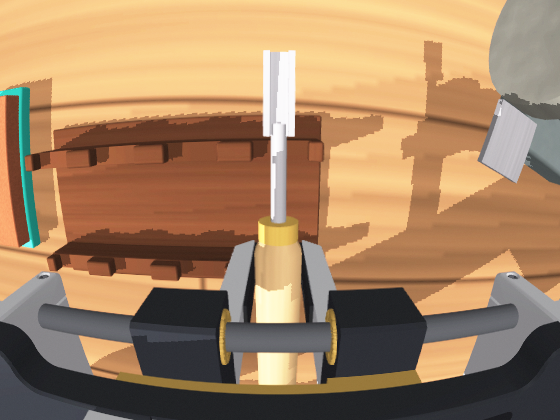

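The gouge is firmly held over the rack's right-hand slot: the shank at (278,170) is between the last two cheeks (about 250 and 310). Lowering.

>>> {"op": "carry_out", "data": {
  "steps": [
    [[0.001,0.001,0.005,0.001],[0.001,0.002,0.017,0.0015],[0.001,0.002,0.034,0.0015],[0.001,0.002,0.051,0.0015],[0.001,0.002,0.067,0.0015],[0.001,0.002,0.079,0.0015],[0.001,0.002,0.086,0.0015],[0.001,0.002,0.09,0.0015],[0.001,0.002,0.093,0.0015],[0.001,0.002,0.095,0.0015],[0.001,0.002,0.096,0.0015],[0.001,0.002,0.096,0.0015],[0.001,0.002,0.096,0.0015]]
  ]
}}

```text
clock: 8.33
position: [0.5194, -0.3393, 0.0472]
tool_rot: [1.0, 0.027, 0.0, 0.0]
ft_force: [0.2, -0.1, -1.7]
finger_gap: 0.0249
finger_force: 20.0
```

```bash
python3 -c "
from h import *
plan((.5184,-.3369,.043),.0545);print(manip.sense()['ft_torque'])"
```

```text
[-0.0009 -0.0025  0.0042] turn -0.0012 tcp [ 0.5194 -0.3393  0.0472] yaw 0.0533 t 8.3333
[-0.01827436  0.03743771 -0.02100827]
```

>>> {"op": "carry_out", "data": {
  "steps": [
    [[-0.001,-0.001,0.001,0],[-0.001,-0.002,0.002,0],[-0.001,-0.0025,0.003,0],[-0.001,-0.0025,0.0035,0],[-0.001,-0.0025,0.0035,0],[-0.001,-0.0025,0.0035,0]]
  ]
}}

```text
clock: 8.83
position: [0.5179, -0.3364, 0.043]
tool_rot: [1.0, 0.027, 0.0, -0.0]
ft_force: [-0.1, 0.9, -0.1]
finger_gap: 0.0248
finger_force: 20.0
```

```bash
python3 -c "
from h import *
plan((.5184,-.3369,.043),.0545);print(manip.sense()['ft_torque'])"
```

```text
[0.0005 0.0005 0.    ] turn -0.0011 tcp [ 0.5179 -0.3364  0.043 ] yaw 0.0534 t 8.8333
[0.09086724 0.028369   0.0346278 ]
```

The weight has come off the wrist (-1.7 → -0.1 N), so the tool is resting on the rails. I'll release and rise.

>>> {"op": "carry_out", "data": {
  "steps": [
    [[0,0,0,0],[0,0,0,0],[0,0,0,0],[0,0,0,0],[0,0,0,0],[0,0,-0.01,0],[0,0,-0.03,0],[0,0,-0.06,0],[0,0,-0.09,0],[0,0,-0.11,0],[0,0,-0.11,0],[0,0,-0.11,0]]
  ],
  "jaw": 0.47
}}

```text
clock: 9.83
position: [0.5189, -0.3374, 0.1553]
tool_rot: [1.0, 0.027, 0.002, 0.002]
ft_force: [-0.0, 0.3, 0.3]
finger_gap: 0.0497
finger_force: 0.0
```

```bash
python3 -c "
from h import *
import cv2
plan((.5095,.273,.12),.196)
cv2.imwrite('pics/w3.png',manip.read_camera('wrist')[:,:,::-1])"
```

```text
[ 0.023  -0.6101  0.0335] turn -0.1427 tcp [ 0.5189 -0.3374  0.1553] yaw 0.0533 t 9.8333
```

View pics/w3.png

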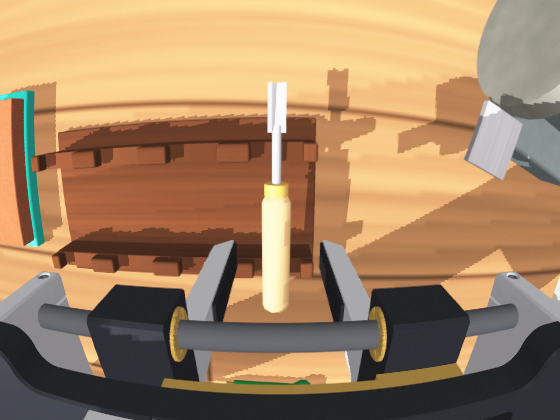

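The gouge lies in the right-end slot, shank at (277,160) midway between cheeks 250 and 305. Next is the broad chisel.

>>> {"op": "carry_out", "data": {
  "steps": [
    [[0,-0.01,0,0],[0.001,-0.035,0,-0.01],[0.003,-0.07,0,-0.02],[0.004,-0.108,0,-0.03],[0.005,-0.145,0,-0.04],[0.007,-0.18,0,-0.05],[0.008,-0.215,0,-0.06],[0.01,-0.25,0,-0.07],[0.011,-0.285,0,-0.08],[0.012,-0.32,0,-0.09],[0.014,-0.355,0,-0.1],[0.015,-0.39,0,-0.11],[0.016,-0.425,0,-0.12],[0.017,-0.46,0,-0.13],[0.019,-0.495,0,-0.135],[0.02,-0.53,0.01,-0.14],[0.022,-0.565,0.02,-0.143],[0.023,-0.59,0.03,-0.143],[0.023,-0.605,0.033,-0.143],[0.023,-0.61,0.033,-0.143]]
  ]
}}

```text
clock: 11.55
position: [0.5047, 0.2758, 0.1163]
tool_rot: [0.995, 0.1, -0.003, 0.0]
ft_force: [-0.4, -0.4, 0.5]
finger_gap: 0.0498
finger_force: 0.0
```

>>> {"op": "carry_out", "data": {
  "steps": [
    [[0,0,0,0],[0,0,0,0],[0,0,0,0],[0,0,0,0]]
  ]
}}

```text
clock: 11.88
position: [0.5087, 0.2728, 0.1202]
tool_rot: [0.995, 0.097, 0.0, 0.0]
ft_force: [0.4, -0.7, 0.1]
finger_gap: 0.0499
finger_force: 0.0
```

```bash
python3 -c "
from h import *
plan((.5095,.273,.042),.196)"
```

```text
[ 0.0008 -0.0001  0.0782] turn -0.0013 tcp [0.5087 0.2728 0.1202] yaw 0.1947 t 11.8833
```

>>> {"op": "carry_out", "data": {
  "steps": [
    [[0.0005,0.0,0.008,0],[0.0005,0.0,0.025,0],[0.0005,0.0,0.042,0],[0.0005,0.0,0.058,0],[0.0005,0.0,0.07,0],[0.0005,0.0,0.076,0],[0.0005,0.0,0.078,0],[0.0005,0.0,0.078,0],[0.0005,0.0,0.078,0],[0.0005,0.0,0.078,0]]
  ]
}}

```text
clock: 12.72
position: [0.5099, 0.2743, 0.0431]
tool_rot: [0.995, 0.098, 0.001, -0.0]
ft_force: [-0.5, -0.4, -0.0]
finger_gap: 0.0502
finger_force: 0.0
```

>>> {"op": "carry_out", "data": {
  "steps": [
    [[0,0,0,0],[0,0,0,0],[0,0,0,0],[0,0,0,0],[0,0,0,0],[0,0,0,0]]
  ],
  "jaw": 1
}}

```text
clock: 13.22
position: [0.509, 0.274, 0.0422]
tool_rot: [0.995, 0.098, 0.0, -0.0]
ft_force: [0.5, -0.2, 1.5]
finger_gap: 0.025
finger_force: 19.9
```

>>> {"op": "carry_out", "data": {
  "steps": [
    [[0,0,-0.003,0],[0,0,-0.012,0],[0,0,-0.03,0],[0,0,-0.05,0],[0,0,-0.07,0],[0,0,-0.087,0],[0,0,-0.097,0],[0,0,-0.1,0],[0,0,-0.1,0],[0,0,-0.1,0]]
  ]
}}

```text
clock: 14.05
position: [0.5082, 0.2737, 0.1412]
tool_rot: [0.995, 0.098, -0.001, 0.0]
ft_force: [-0.6, -0.3, -0.6]
finger_gap: 0.0249
finger_force: 19.9
```

```bash
python3 -c "
from h import *
plan((.5145,-.265,.14),.0545)"
```

```text
[-0.0989  0.5296  0.0014] turn 0.1418 tcp [0.5082 0.2737 0.1412] yaw 0.1963 t 14.05
```

>>> {"op": "carry_out", "data": {
  "steps": [
    [[-0.002,0.01,0,0],[-0.006,0.03,0,0.01],[-0.011,0.06,0,0.02],[-0.017,0.09,0,0.03],[-0.023,0.122,0,0.04],[-0.029,0.155,0,0.05],[-0.035,0.188,0,0.06],[-0.041,0.22,0,0.07],[-0.047,0.252,0,0.08],[-0.053,0.284,0,0.09],[-0.059,0.316,0,0.1],[-0.065,0.348,0,0.11],[-0.071,0.38,0,0.12],[-0.077,0.412,0,0.13],[-0.083,0.444,0,0.14],[-0.089,0.475,0,0.142],[-0.094,0.502,0,0.142],[-0.097,0.52,0,0.142],[-0.099,0.5295,0,0.142],[-0.099,0.5295,0,0.142]]
  ]
}}

```text
clock: 15.72
position: [0.5138, -0.2665, 0.1408]
tool_rot: [1.0, 0.026, -0.001, -0.0]
ft_force: [-0.1, 0.0, -1.4]
finger_gap: 0.0249
finger_force: 19.9
```

>>> {"op": "carry_out", "data": {
  "steps": [
    [[0,0,0.005,0],[0,0,0.015,0],[0,0,0.03,0],[0,0,0.04,0],[0,0,0.045,0],[0,0,0.045,0]]
  ]
}}

```text
clock: 16.22
position: [0.5136, -0.2627, 0.0946]
tool_rot: [1.0, 0.028, -0.002, -0.001]
ft_force: [-0.0, 0.0, -0.4]
finger_gap: 0.0249
finger_force: 19.9
```

```bash
python3 -c "
from h import *
plan((.5145,-.265,.0425),.0545)"
```

```text
[0.0009 0.0025 0.0521] turn 0.0011 tcp [ 0.5136 -0.2627  0.0946] yaw 0.0556 t 16.2167
```

>>> {"op": "carry_out", "data": {
  "steps": [
    [[0.001,0.0015,0.005,0.001],[0.001,0.0015,0.016,0.001],[0.001,0.0015,0.028,0.001],[0.001,0.0015,0.038,0.001],[0.001,0.0015,0.044,0.001],[0.001,0.0015,0.047,0.001],[0.001,0.0015,0.048,0.001],[0.001,0.0015,0.048,0.001],[0.001,0.0015,0.048,0.001]]
  ]
}}

```text
clock: 16.97
position: [0.5164, -0.2664, 0.0493]
tool_rot: [1.0, 0.027, 0.0, 0.0]
ft_force: [0.2, -0.1, -0.5]
finger_gap: 0.0252
finger_force: 19.9
```

```bash
python3 -c "
from h import *
plan((.5145,-.265,.0425),.0545)"
```

```text
[-0.0019 -0.0015  0.0068] turn -0.0013 tcp [ 0.5164 -0.2664  0.0493] yaw 0.0532 t 16.9667
```

>>> {"op": "carry_out", "data": {
  "steps": [
    [[-0.001,-0.001,0.001,0],[-0.001,-0.001,0.002,0],[-0.001,-0.001,0.003,0],[-0.001,-0.001,0.0035,0],[-0.001,-0.001,0.0035,0],[-0.001,-0.001,0.0035,0],[-0.001,-0.001,0.0035,0]]
  ]
}}

```text
clock: 17.55
position: [0.5151, -0.2652, 0.0455]
tool_rot: [1.0, 0.027, 0.0, 0.0]
ft_force: [0.6, 1.3, -1.1]
finger_gap: 0.0253
finger_force: 19.9
```

```bash
python3 -c "
from h import *
plan((.5145,-.265,.0425),.0545)"
```

```text
[-0.0006 -0.0002  0.003 ] turn -0.0012 tcp [ 0.5151 -0.2652  0.0455] yaw 0.0533 t 17.55
```

>>> {"op": "carry_out", "data": {
  "steps": [
    [[0,0,0.001,0],[0,0,0.002,0],[0,0,0.003,0],[0,0,0.003,0],[0,0,0.003,0]]
  ]
}}

```text
clock: 17.97
position: [0.515, -0.2652, 0.0424]
tool_rot: [1.0, 0.027, -0.0, -0.0]
ft_force: [-0.3, -0.2, -0.5]
finger_gap: 0.0247
finger_force: 19.9
```

```bash
python3 -c "
from h import *
plan((.5145,-.265,.0425),.0545)"
```

```text
[-0.0005 -0.0002 -0.0001] turn -0.0012 tcp [ 0.515  -0.2652  0.0424] yaw 0.0533 t 17.9667
```

>>> {"op": "carry_out", "data": {
  "steps": [
    [[0,0,0.0005,0],[0,0,0.0007,0],[0,0,0.0007,0]]
  ]
}}

```text
clock: 18.22
position: [0.5151, -0.2652, 0.0422]
tool_rot: [1.0, 0.027, -0.0, 0.0]
ft_force: [-1.8, 1.1, 3.9]
finger_gap: 0.0245
finger_force: 19.9
```

>>> {"op": "carry_out", "data": {
  "steps": [
    [[0,0,0,0],[0,0,0,0],[0,0,0,0],[0,0,0,0],[0,0,0,0],[0,0,-0.01,0],[0,0,-0.03,0],[0,0,-0.06,0],[0,0,-0.09,0],[0,0,-0.11,0],[0,0,-0.11,0],[0,0,-0.11,0]]
  ],
  "jaw": 0.47
}}

```text
clock: 19.22
position: [0.5161, -0.266, 0.1539]
tool_rot: [1.0, 0.027, 0.002, 0.001]
ft_force: [0.4, 0.3, -0.8]
finger_gap: 0.0498
finger_force: 0.0
```

```bash
python3 -c "
from h import *
import cv2
plan((.5232,.2039,.12),.196)
cv2.imwrite('pics/w4.png',manip.read_camera('wrist')[:,:,::-1])"
```

```text
[ 0.032  -0.4689  0.0327] turn -0.1427 tcp [ 0.5161 -0.266   0.1539] yaw 0.0533 t 19.2167
```

View pics/w4.png

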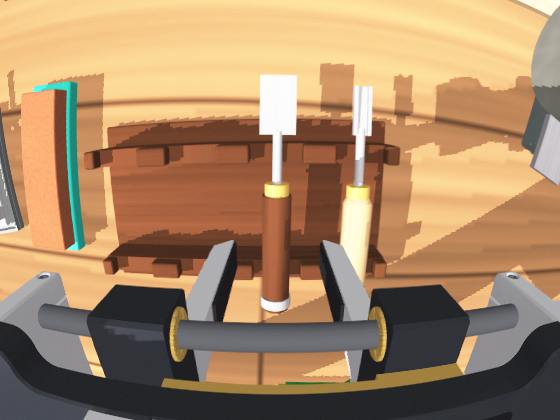

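The broad chisel lies at (277,240) in the second slot from the right and the gouge at (358,230) in the right one, both straight. Next is the skew chisel.

>>> {"op": "carry_out", "data": {
  "steps": [
    [[0.001,-0.01,0,0],[0.002,-0.03,0,-0.01],[0.004,-0.055,0,-0.02],[0.006,-0.085,0,-0.03],[0.008,-0.115,0,-0.04],[0.01,-0.145,0,-0.05],[0.012,-0.175,0,-0.06],[0.014,-0.205,0,-0.07],[0.016,-0.235,0,-0.08],[0.018,-0.265,0,-0.09],[0.02,-0.295,0,-0.1],[0.022,-0.325,0,-0.11],[0.024,-0.355,0,-0.12],[0.026,-0.385,0,-0.13],[0.028,-0.415,0.01,-0.14],[0.03,-0.44,0.02,-0.143],[0.031,-0.458,0.03,-0.143],[0.032,-0.469,0.033,-0.143],[0.032,-0.469,0.033,-0.143],[0.032,-0.469,0.033,-0.143]]
  ]
}}

```text
clock: 20.93
position: [0.5209, 0.2048, 0.1176]
tool_rot: [0.995, 0.099, -0.001, 0.0]
ft_force: [0.2, 0.0, 0.4]
finger_gap: 0.0501
finger_force: 0.0
```

>>> {"op": "carry_out", "data": {
  "steps": [
    [[0,0,0,0],[0,0,0,0],[0,0,0,0],[0,0,0,0]]
  ]
}}

```text
clock: 21.27
position: [0.5225, 0.2041, 0.1193]
tool_rot: [0.995, 0.097, 0.0, -0.0]
ft_force: [-1.0, 0.2, 0.6]
finger_gap: 0.0496
finger_force: 0.0
```

```bash
python3 -c "
from h import *
plan((.5232,.2039,.042),.196)"
```

```text
[0.0006 0.0003 0.0773] turn -0.0011 tcp [0.5225 0.2041 0.1193] yaw 0.1949 t 21.2667
```

>>> {"op": "carry_out", "data": {
  "steps": [
    [[0.0005,0.0,0.008,0],[0.0005,0.0,0.025,0],[0.0005,0.0,0.042,0],[0.0005,0.0,0.058,0],[0.0005,0.0,0.07,0],[0.0005,0.0,0.076,0],[0.0005,0.0,0.077,0],[0.0005,0.0,0.077,0],[0.0005,0.0,0.077,0],[0.0005,0.0,0.077,0]]
  ]
}}

```text
clock: 22.1
position: [0.5236, 0.2052, 0.0429]
tool_rot: [0.995, 0.098, 0.001, -0.0]
ft_force: [-0.0, -0.1, -0.1]
finger_gap: 0.0499
finger_force: 0.0
```

>>> {"op": "carry_out", "data": {
  "steps": [
    [[0,0,0,0],[0,0,0,0],[0,0,0,0],[0,0,0,0],[0,0,0,0],[0,0,0,0]]
  ],
  "jaw": 1
}}

```text
clock: 22.6
position: [0.5226, 0.2049, 0.042]
tool_rot: [0.995, 0.098, 0.0, 0.0]
ft_force: [0.9, -1.2, 0.8]
finger_gap: 0.0252
finger_force: 19.9
```

>>> {"op": "carry_out", "data": {
  "steps": [
    [[0,0,-0.003,0],[0,0,-0.012,0],[0,0,-0.03,0],[0,0,-0.05,0],[0,0,-0.07,0],[0,0,-0.087,0],[0,0,-0.097,0],[0,0,-0.1,0],[0,0,-0.1,0],[0,0,-0.1,0]]
  ]
}}

```text
clock: 23.43
position: [0.5218, 0.2048, 0.1409]
tool_rot: [0.995, 0.098, -0.001, 0.0]
ft_force: [-0.3, -0.4, -1.6]
finger_gap: 0.0249
finger_force: 19.9
```

```bash
python3 -c "
from h import *
plan((.5105,-.1932,.14),.0545)"
```

```text
[-0.0886  0.3881  0.0011] turn 0.1417 tcp [0.5218 0.2048 0.1409] yaw 0.1962 t 23.4333
```

>>> {"op": "carry_out", "data": {
  "steps": [
    [[-0.002,0.01,0,0],[-0.006,0.028,0,0.01],[-0.012,0.052,0,0.02],[-0.018,0.078,0,0.03],[-0.024,0.104,0,0.04],[-0.03,0.13,0,0.05],[-0.036,0.156,0,0.06],[-0.042,0.182,0,0.07],[-0.048,0.208,0,0.08],[-0.054,0.234,0,0.09],[-0.06,0.26,0,0.1],[-0.066,0.286,0,0.11],[-0.072,0.312,0,0.12],[-0.078,0.338,0,0.13],[-0.083,0.362,0,0.14],[-0.087,0.38,0,0.142],[-0.0885,0.388,0,0.142],[-0.0885,0.388,0,0.142],[-0.0885,0.388,0,0.142]]
  ]
}}

```text
clock: 25.02
position: [0.5106, -0.1924, 0.1408]
tool_rot: [1.0, 0.027, -0.001, -0.001]
ft_force: [0.1, 0.8, -1.9]
finger_gap: 0.0252
finger_force: 19.9
```

>>> {"op": "carry_out", "data": {
  "steps": [
    [[0,0,0.005,0],[0,0,0.015,0],[0,0,0.03,0],[0,0,0.04,0],[0,0,0.045,0],[0,0,0.045,0],[0,0,0.045,0]]
  ]
}}

```text
clock: 25.6
position: [0.5112, -0.1923, 0.0963]
tool_rot: [1.0, 0.027, -0.0, -0.0]
ft_force: [-0.7, -0.6, -1.9]
finger_gap: 0.0248
finger_force: 19.9
```

```bash
python3 -c "
from h import *
plan((.5105,-.1932,.0425),.0545)"
```

```text
[-0.0007  0.0009  0.0538] turn 0.0005 tcp [ 0.5112 -0.1923  0.0963] yaw 0.055 t 25.6
```

>>> {"op": "carry_out", "data": {
  "steps": [
    [[0,0.001,0.005,0],[-0.0005,0.001,0.016,0],[-0.0005,0.001,0.028,0],[-0.0005,0.001,0.038,0],[-0.0005,0.001,0.044,0],[-0.0005,0.001,0.047,0],[-0.0005,0.001,0.049,0],[-0.0005,0.001,0.051,0],[-0.0005,0.001,0.051,0],[-0.0005,0.001,0.051,0],[-0.0005,0.001,0.051,0]]
  ]
}}

```text
clock: 26.52
position: [0.5113, -0.1941, 0.0462]
tool_rot: [1.0, 0.027, 0.0, 0.0]
ft_force: [-0.9, -0.3, -1.8]
finger_gap: 0.0246
finger_force: 19.9
```

```bash
python3 -c "
from h import *
plan((.5105,-.1932,.0425),.0545)"
```

```text
[-0.0008 -0.0009  0.0037] turn -0.0002 tcp [ 0.5113 -0.1941  0.0462] yaw 0.0543 t 26.5167
```

>>> {"op": "carry_out", "data": {
  "steps": [
    [[-0.0005,-0.0005,0.001,0],[-0.0005,-0.0005,0.002,0],[-0.0005,-0.0005,0.003,0],[-0.0005,-0.0005,0.0035,0],[-0.0005,-0.0005,0.0035,0],[-0.0005,-0.0005,0.0035,0]]
  ]
}}

```text
clock: 27.02
position: [0.5104, -0.1934, 0.0422]
tool_rot: [1.0, 0.027, -0.0, -0.0]
ft_force: [0.4, 0.3, -1.2]
finger_gap: 0.0249
finger_force: 19.9
```

```bash
python3 -c "
from h import *
plan((.5105,-.1932,.0425),.0545)"
```

```text
[ 0.0001 -0.0002 -0.0003] turn -0.0002 tcp [ 0.5104 -0.1934  0.0422] yaw 0.0543 t 27.0167
```

>>> {"op": "carry_out", "data": {
  "steps": [
    [[0,0,0.0004,0],[0,0,0.0008,0],[0,0,0.0008,0],[0,0,0.0008,0]]
  ]
}}

```text
clock: 27.35
position: [0.5105, -0.1934, 0.042]
tool_rot: [1.0, 0.027, 0.0, 0.0]
ft_force: [-3.0, 1.5, 3.4]
finger_gap: 0.0249
finger_force: 19.9
```

>>> {"op": "carry_out", "data": {
  "steps": [
    [[0,0,0,0],[0,0,0,0],[0,0,0,0],[0,0,0,0],[0,0,0,0],[0,0,-0.01,0],[0,0,-0.03,0],[0,0,-0.06,0],[0,0,-0.09,0],[0,0,-0.11,0],[0,0,-0.11,0],[0,0,-0.11,0]]
  ],
  "jaw": 0.47
}}

```text
clock: 28.35
position: [0.5116, -0.194, 0.1534]
tool_rot: [1.0, 0.027, 0.002, 0.001]
ft_force: [-0.0, 0.8, -0.4]
finger_gap: 0.0497
finger_force: 0.0
```

```bash
python3 -c "
from h import *
plan((.5377,.1308,.12),.196)"
```

```text
[ 0.0436 -0.323   0.0329] turn -0.1416 tcp [ 0.5116 -0.194   0.1534] yaw 0.0544 t 28.35
```

>>> {"op": "carry_out", "data": {
  "steps": [
    [[0.001,-0.01,0,0],[0.004,-0.028,0,-0.01],[0.007,-0.052,0,-0.02],[0.0105,-0.078,0,-0.03],[0.014,-0.104,0,-0.04],[0.0175,-0.13,0,-0.05],[0.021,-0.156,0,-0.06],[0.0245,-0.182,0,-0.08],[0.028,-0.208,0,-0.1],[0.0315,-0.234,0,-0.11],[0.035,-0.26,0,-0.12],[0.0385,-0.286,0.01,-0.13],[0.0415,-0.307,0.02,-0.14],[0.043,-0.319,0.03,-0.1415],[0.0435,-0.323,0.033,-0.1415],[0.0435,-0.323,0.033,-0.1415],[0.0435,-0.323,0.033,-0.1415],[0.0435,-0.323,0.033,-0.1415],[0.0435,-0.323,0.033,-0.1415]]
  ]
}}

```text
clock: 29.93
position: [0.5369, 0.1304, 0.119]
tool_rot: [0.995, 0.097, 0.001, 0.0]
ft_force: [0.4, -0.4, -0.5]
finger_gap: 0.0498
finger_force: 0.0
```

```bash
python3 -c "
from h import *
import cv2
plan((.5377,.1308,.042),.196)
cv2.imwrite('pics/w5.png',manip.read_camera('wrist')[:,:,::-1])"
```

```text
[ 0.0008 -0.0002  0.077 ] turn -0.0019 tcp [0.5369 0.1304 0.119 ] yaw 0.1941 t 29.9333
```

View pics/w5.png

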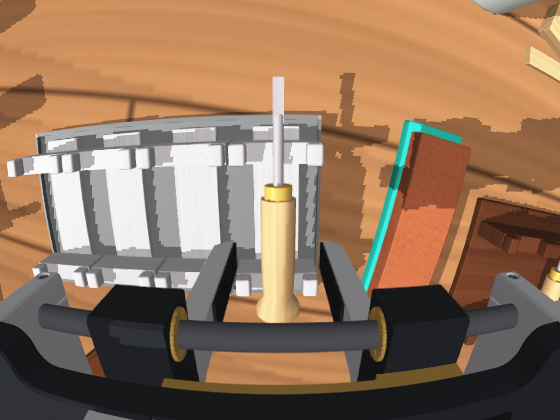

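The knob chisel at (278,250) is centred between the fingers. The whetstone at (430,190) is clear, so I'll grasp.

>>> {"op": "carry_out", "data": {
  "steps": [
    [[0.0005,0.0,0.008,-0.001],[0.0005,0.0,0.025,-0.001],[0.0005,0.0,0.042,-0.001],[0.0005,0.0,0.058,-0.001],[0.0005,0.0,0.07,-0.001],[0.0005,0.0,0.076,-0.001],[0.0005,0.0,0.077,-0.001],[0.0005,0.0,0.077,-0.001],[0.0005,0.0,0.077,-0.001],[0.0005,0.0,0.077,-0.001]]
  ]
}}

```text
clock: 30.82
position: [0.5379, 0.1317, 0.0425]
tool_rot: [0.995, 0.098, 0.001, 0.0]
ft_force: [0.3, -0.4, 0.1]
finger_gap: 0.0499
finger_force: 0.0
```

>>> {"op": "carry_out", "data": {
  "steps": [
    [[0,0,0,0],[0,0,0,0],[0,0,0,0],[0,0,0,0],[0,0,0,0],[0,0,0,0]]
  ],
  "jaw": 1
}}

```text
clock: 31.32
position: [0.537, 0.1315, 0.0417]
tool_rot: [0.995, 0.098, 0.0, 0.0]
ft_force: [0.3, -0.3, 1.7]
finger_gap: 0.025
finger_force: 20.0
```

>>> {"op": "carry_out", "data": {
  "steps": [
    [[0,0,-0.003,0],[0,0,-0.012,0],[0,0,-0.03,0],[0,0,-0.05,0],[0,0,-0.07,0],[0,0,-0.087,0],[0,0,-0.097,0],[0,0,-0.1,0],[0,0,-0.1,0],[0,0,-0.1,0]]
  ]
}}

```text
clock: 32.15
position: [0.5361, 0.1315, 0.1406]
tool_rot: [0.995, 0.098, -0.001, -0.0]
ft_force: [-0.1, 0.6, -1.5]
finger_gap: 0.0245
finger_force: 20.0
```

```bash
python3 -c "
from h import *
plan((.5066,-.1213,.14),.0545)"
```

```text
[-0.0784  0.2422  0.0007] turn 0.1423 tcp [0.5361 0.1315 0.1406] yaw 0.1968 t 32.15
```

>>> {"op": "carry_out", "data": {
  "steps": [
    [[-0.002,0.007,0,0],[-0.007,0.02,0,0.01],[-0.013,0.04,0,0.02],[-0.019,0.06,0,0.035],[-0.026,0.08,0,0.05],[-0.032,0.1,0,0.06],[-0.039,0.12,0,0.07],[-0.045,0.14,0,0.08],[-0.052,0.16,0,0.1],[-0.058,0.18,0,0.11],[-0.065,0.2,0,0.12],[-0.071,0.22,0,0.13],[-0.076,0.235,0,0.14],[-0.0785,0.242,0,0.142],[-0.0785,0.242,0.0,0.142],[-0.0785,0.242,0.0,0.142]]
  ]
}}

```text
clock: 33.48
position: [0.5065, -0.1209, 0.1407]
tool_rot: [1.0, 0.027, -0.001, -0.001]
ft_force: [-0.4, -0.2, -1.7]
finger_gap: 0.0249
finger_force: 20.0
```

>>> {"op": "carry_out", "data": {
  "steps": [
    [[0,0,0.005,0],[0,0,0.015,0],[0,0,0.03,0],[0,0,0.04,0],[0,0,0.045,0],[0,0,0.045,0],[0,0,0.045,0]]
  ]
}}

```text
clock: 34.07
position: [0.5069, -0.1207, 0.096]
tool_rot: [1.0, 0.028, -0.0, -0.0]
ft_force: [1.4, 0.0, -1.0]
finger_gap: 0.0249
finger_force: 20.0
```

```bash
python3 -c "
from h import *
plan((.5066,-.1213,.042),.0545)"
```

```text
[-0.0003  0.0006  0.054 ] turn 0.0008 tcp [ 0.5069 -0.1207  0.096 ] yaw 0.0553 t 34.0667
```

>>> {"op": "carry_out", "data": {
  "steps": [
    [[0,0.0005,0.005,0],[0,0.0005,0.016,0],[0,0.0005,0.028,0],[0,0.0005,0.038,0],[0,0.0005,0.044,0],[0,0.0005,0.047,0],[0,0.0005,0.049,0],[0,0.0005,0.051,0],[0,0.0005,0.051,0],[0,0.0005,0.051,0],[0,0.0005,0.051,0]]
  ]
}}

```text
clock: 34.98
position: [0.5076, -0.1218, 0.0459]
tool_rot: [1.0, 0.027, 0.0, 0.0]
ft_force: [0.4, 1.0, -1.6]
finger_gap: 0.0248
finger_force: 20.0
```

```bash
python3 -c "
from h import *
plan((.5066,-.1213,.042),.0545)"
```

```text
[-0.001  -0.0005  0.0039] turn 0.0003 tcp [ 0.5076 -0.1218  0.0459] yaw 0.0548 t 34.9833
```

>>> {"op": "carry_out", "data": {
  "steps": [
    [[-0.0005,-0.0005,0.001,0],[-0.001,-0.0005,0.002,0],[-0.001,-0.0005,0.003,0],[-0.001,-0.0005,0.0038,0],[-0.001,-0.0005,0.0038,0],[-0.001,-0.0005,0.0038,0]]
  ]
}}

```text
clock: 35.48
position: [0.5062, -0.1212, 0.0418]
tool_rot: [1.0, 0.027, 0.0, 0.0]
ft_force: [-1.6, 0.3, -0.3]
finger_gap: 0.0247
finger_force: 20.0
```

>>> {"op": "carry_out", "data": {
  "steps": [
    [[0,0,0.0003,0],[0,0,0.0006,0],[0,0,0.0006,0],[0,0,0.0006,0]]
  ]
}}

```text
clock: 35.82
position: [0.5062, -0.1212, 0.0417]
tool_rot: [1.0, 0.027, -0.0, 0.0]
ft_force: [-3.0, 0.4, 5.8]
finger_gap: 0.0247
finger_force: 20.0
```

It is resting on the rails. Release, rise, and swing aside for a last look.

>>> {"op": "carry_out", "data": {
  "steps": [
    [[0,0,0,0],[0,0,0,0],[0,0,0,0],[0,0,0,0],[0,0,0,0],[0,0,-0.01,0],[0,0,-0.03,0],[0,0,-0.06,0],[0,0,-0.09,0],[0,0,-0.12,0],[0,0,-0.14,0],[0,0,-0.14,0]]
  ],
  "jaw": 0.47
}}

```text
clock: 36.82
position: [0.5099, -0.1226, 0.1876]
tool_rot: [1.0, 0.027, 0.005, 0.002]
ft_force: [-0.3, -0.2, 0.3]
finger_gap: 0.0499
finger_force: 0.0
```

>>> {"op": "carry_out", "data": {
  "steps": [
    [[0,-0.01,0,0],[0,-0.04,0,0],[0,-0.08,0,0],[0,-0.12,0,0],[0,-0.16,0,0],[0,-0.2,0,0],[0,-0.24,0,0],[0,-0.28,0,0],[0,-0.31,0,0],[0,-0.33,0,0],[0,-0.34,0,0],[0,-0.34,0,0],[0,-0.34,0,0],[0,-0.34,0,0]]
  ]
}}

```text
clock: 37.98
position: [0.4871, 0.2172, 0.1803]
tool_rot: [1.0, 0.027, -0.001, 0.0]
ft_force: [0.6, -0.2, -0.4]
finger_gap: 0.0501
finger_force: 0.0
```

```bash
python3 - <<'E'
import cv2
from bench import manip
t=manip.read_camera("top"); s=manip.read_camera("scene")
cv2.imwrite("pics/t9.png",cv2.resize(t[90:220,290:460,::-1],None,fx=4.5,fy=4.5,interpolation=cv2.INTER_CUBIC))
cv2.imwrite("pics/s9.png",cv2.resize(s[130:290,90:300,::-1],None,fx=3.7,fy=3.7,interpolation=cv2.INTER_CUBIC))
E
```

```text
(no output)
```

View pics/t9.png

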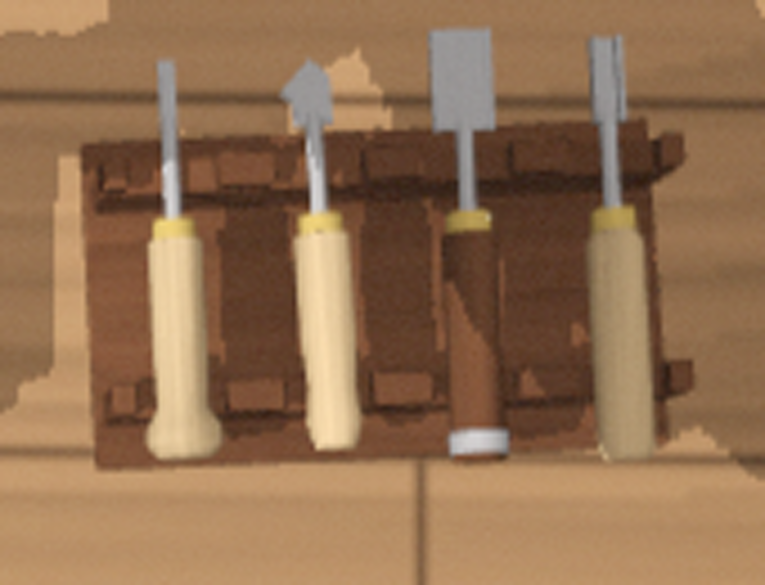

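View pics/s9.png

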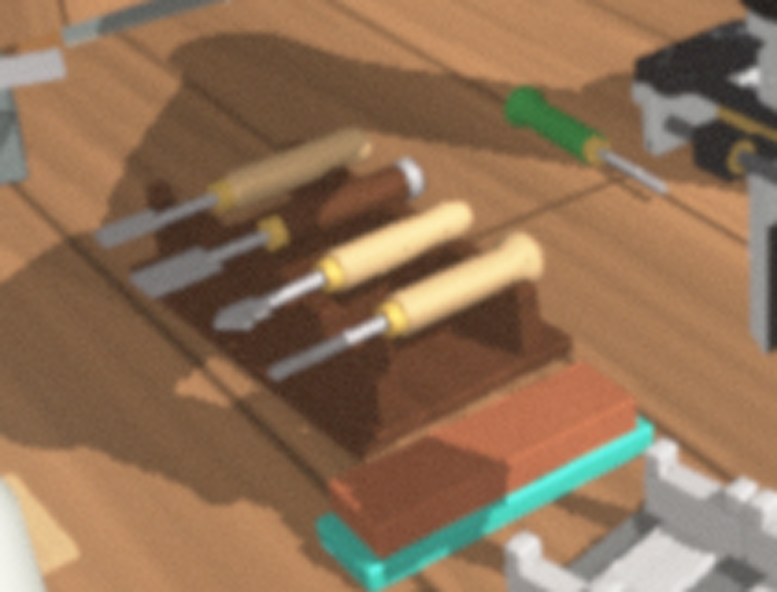

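Both views show all four tools level in their slots. From left to right they are knob (175), skew (325), broad (470) and gouge (615), which is the reverse of the starting order. The arm is clear, so I'll hand in.

```bash
python3 -c "
from bench import manip
print(manip.close_job())"
```

```text
the job is handed in; nothing more can be done
None
```

All four tools are in the storage rack in reverse order (left to right: knob, skew, broad, gouge), each level across both rails with handles towards the robot, and the job was handed in at about 38 s of the 112 s allowed.

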